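# Find the powered shunter by its weight

### The job

Of the two shunting locomotives that look alike, one is the powered one, clearly heavier than the other, which is an empty dummy: lift them in turn and judge which is which. Stand the lighter dummy upright, centred and lengthwise on the narrow deck of the raised service stand and let go of it; then pick up the heavier one and finish while holding it still and level, about 15 cm above the middle of the dark mat and lined up with the mat's long side. Tip neither of them over, and leave the other things on the table where they are.

Things in the scene. Friction and masses are not known exactly. Their poses are not given: they have to be found in the camera images.
- loco_a_mid (a point): one of two model shunters that look alike, 110 mm long (x), 34 wide (y), 48 high, both ends the same. Grip the green cab in the middle: 36 long, 34 wide, full height; the hoods are 28 wide, 39 high. Wheels do not roll (footprint 104 x 22). Point: its centre, 24 mm above the underside, z up. One (each time drawn anew) weighs at least 130 g more than the other; both 150 to 500 g
- loco_b_mid (a point): the other of the two model shunters that look alike, 110 mm long (x), 34 wide (y), 48 high, both ends the same. Grip the green cab in the middle: 36 long, 34 wide, full height; the hoods are 28 wide, 39 high. Wheels do not roll (footprint 104 x 22). Point: its centre, 24 mm above the underside, z up. One (each time drawn anew) weighs at least 130 g more than the other; both 150 to 500 g
- stand_deck (a point): middle of the top of the service stand's narrow deck, 50 mm above the table. The deck is a flat dark strip 130 mm long (x axis) and 26 mm wide (y), with two thin painted-on rails; under it a narrow wooden web on a wooden foot 130 x 60 mm. Fixed to the table
- mat: dark rubber mat, 160 mm long (x axis), 90 mm wide (y), 3 mm thick, fixed flat on the table; origin at the middle of its underside, on the table
- wrench: steel open-ended wrench lying on the table between the two locomotives, 130 mm long, under 10 mm high; origin at its underside. Leave alone
- wagon: loose open goods wagon with dark wood-brown sides, 104 x 33 x 32 mm, standing beyond the locomotives; origin at its underside. Leave alone
- meter: yellow multimeter lying flat, 130 x 70 x 32 mm, beyond the locomotives; origin at its underside. Leave alone
- jar: small closed paint jar, 40 mm across, 50 mm high, about 130 mm beyond the middle of the stand; origin at its underside. Leave alone
- driver: small screwdriver lying about 130 mm beyond the middle of the mat, 120 mm long; origin at its underside. Leave alone

How it is judged:
On the way:
1. the lighter locomotive stands upright and centred on the stand's deck, let go (((z of loco_a_mid in the frame of stand_deck between 0.02 and 0.028 m and y of loco_a_mid in the frame of stand_deck between -0.009 and 0.009 m and x of loco_a_mid in the frame of stand_deck between -0.025 and 0.025 m and contact force between stand and loco_a between 1 and 2.7 N and angle between the x axis of loco_a_mid and the x axis of stand_deck, either way round below 0.2 rad and angle between loco_a_mid's own z axis and vertical below 0.12 rad and contact force between the fingers and loco_a below 0.1 N and linear speed of loco_a below 0.02 m/s) or (z of loco_b_mid in the frame of stand_deck between 0.02 and 0.028 m and y of loco_b_mid in the frame of stand_deck between -0.009 and 0.009 m and x of loco_b_mid in the frame of stand_deck between -0.025 and 0.025 m and contact force between stand and loco_b between 1 and 2.7 N and angle between the x axis of loco_b_mid and the x axis of stand_deck, either way round below 0.2 rad and angle between loco_b_mid's own z axis and vertical below 0.12 rad and contact force between the fingers and loco_b below 0.1 N and linear speed of loco_b below 0.02 m/s))), for 0.2 s.
At the end, for the whole second after the job is handed in: Lighter locomotive (weight on the stand under 2.7 N) free and at rest on the deck: 9 mm sideways, 25 mm lengthwise, 0.2 rad, upright. Heavier held still in the fingers, centre 10 to 20 cm above the table, 35 mm from over the mat's middle, level to 0.2 rad, within 0.25 rad of its long side (((z of loco_a_mid in the frame of stand_deck between 0.02 and 0.028 m and y of loco_a_mid in the frame of stand_deck between -0.009 and 0.009 m and x of loco_a_mid in the frame of stand_deck between -0.025 and 0.025 m and contact force between stand and loco_a between 1 and 2.7 N and angle between the x axis of loco_a_mid and the x axis of stand_deck, either way round below 0.2 rad and angle between loco_a_mid's own z axis and vertical below 0.12 rad and contact force between the fingers and loco_a below 0.1 N and linear speed of each of loco_a, loco_b below 0.02 m/s and horizontal distance between loco_b_mid and mat below 0.035 m and height (world z) of loco_b_mid between 0.1 and 0.2 m and angle between loco_b_mid's own z axis and vertical below 0.2 rad and angle between the x axis of loco_b_mid and the x axis of mat, either way round below 0.25 rad and contact force between the fingers and loco_b above 0.5 N) or (z of loco_b_mid in the frame of stand_deck between 0.02 and 0.028 m and y of loco_b_mid in the frame of stand_deck between -0.009 and 0.009 m and x of loco_b_mid in the frame of stand_deck between -0.025 and 0.025 m and contact force between stand and loco_b between 1 and 2.7 N and angle between the x axis of loco_b_mid and the x axis of stand_deck, either way round below 0.2 rad and angle between loco_b_mid's own z axis and vertical below 0.12 rad and contact force between the fingers and loco_b below 0.1 N and linear speed of each of loco_b, loco_a below 0.02 m/s and horizontal distance between loco_a_mid and mat below 0.035 m and height (world z) of loco_a_mid between 0.1 and 0.2 m and angle between loco_a_mid's own z axis and vertical below 0.2 rad and angle between the x axis of loco_a_mid and the x axis of mat, either way round below 0.25 rad and contact force between the fingers and loco_a above 0.5 N))); the arm keeps its last pose, push and grip.
It fails at once if a locomotive is tipped over (angle between any of loco_a_mid, loco_b_mid's own z axis and vertical above 0.7 rad).
It fails at once if another loose thing is shifted by more than 4 cm (distance of any of wrench, wagon, meter, jar, driver from where it was at the start of the episode above 0.04 m).
It also fails if it takes over 72 s, if anything falls off the work surface, if the arm or the gripper's body presses on something with over 40 N, if the wrist force passes 120 N, or if a joint passes its speed limit or range.

### The arm

A 7-joint arm with a two-finger parallel gripper is mounted at the origin on the work surface. World frame = base frame: x ahead of the robot, y to its left, z up, the work surface at z = 0. Lengths are in m, angles in rad, forces in N, time in s.
With the tool pointing down it reaches from about 0.425 to 0.825 m from the base axis. Payload 3.6 kg.
Tool frame: the origin (TCP) lies on the centre line of the jaws, within the pads' length; the fingertips stand 17 mm ahead of it and the grasp point (between the pads) lies 2 mm behind it; y points along the fingers, z is the direction in which the jaws open and shut, and the axes are right-handed (so a half turn about y gives the same grasp; the last joint's range is limited). The gripper opens to 93 mm and grips with 3 to 60 N. Pads are 15 mm wide; open, the fingers measure 128 mm over their backs; the gripper's body (75 mm by 188 mm) begins 65 mm behind the grasp point.
Start: joints at [1.123, 0.615, -0.013, 1.423, 0.008, 1.103, -0.04], TCP at [0.266, -0.593, 0.236] pointing down, gripper open.
Joint ranges: [-3.12, 3.12], [-0.3, 2.06], [-1.34, 1.32], [0.26, 2.42], [-1.36, 4.5], [0.01, 1.98], [-2.84, 2.84]. Speed limits (rad/s): [2.79, 2.79, 3.14, 3.14, 3.14, 3.14, 3.14].

### API

Orientations are given as [roll, pitch, yaw] about the fixed x, y, z axes, in that order (R = Rz(yaw) Ry(pitch) Rx(roll)).
In Python, from station import status, optics, ticket gives the robot as it stands.
- The arm moves only by the tool send_rows, never from a script. Its argument "moves" is a list of rows, each an object with "xyz": the shift along the world's x, y, z normalised to -1 to 1, where 1 is 15 cm, a list of three; "rotation": the turn, a rotation vector about the world's x, y, z normalised to -1 to 1, where 1 is pi/2 rad, a list of three; "fingers": the closure, from 0 (fully open) to 1 (shut). In form: [{"xyz": [x, y, z], "rotation": [wx, wy, wz], "fingers": fingers}, ...]. A call has 1 to 10 rows; each row is the pose to reach, as a shift and turn from the pose commanded when the call began; what a row does not reach only later rows make up. A row lasts 1/8 s, in which the tool goes at most 62.5 mm and 10.7 degrees, less where a joint would pass 70% of its speed; a pose out of reach is approached as far as the arm can. A call with a number of a shift or a turn outside -1 to 1 is refused whole. A call with a gripper value outside its range is refused whole. The fingers move at their own pace and stop on an object; "force" is the grip in N (left out, the last holds). Time passes only in rows, so rows that repeat a pose let the fingers close. It gives the time, the measured TCP pose, the force and the opening at its end, in the units of the state.
- status.sense(): the state, without advancing time (a new reading comes with each control period).
- optics.read_camera(name): name is "side" or "top" or "wrist"; returns the picture (420x560x3 uint8, red, green, blue); there is no depth.
- optics.camera_model(name): a dict with "intrinsics" (3x3 intrinsics, pixels), "R" (3x3) and "t" (3): a world point X has camera coordinates R X + t; the wrist camera has in their place "mount" (4x4, takes a point from camera to tool coordinates, whose origin is the TCP and whose axes are the tool frame's). Camera axes: x right, y down, z forward; pixel columns grow to the right and rows downward; lengths in m; the calibration is good to about 2 mm. A picture is of the moment at which its call begins: read the wrist's pose just before it. camera_model takes no time and is no camera call.
- ticket.job_done(): hands the job in, once; it reports no verdict.
The state is a dict: "t": time; "qpos": joint angles; "qd": joint speeds; "joint_efforts": joint torques, N m; "position": TCP position; "ee_rot": TCP orientation; "ft_force": force on the tool from outside, world axes, zero at the start; "torque": the same for the moment, N m; "width": finger opening in m.
Only numpy, scipy, OpenCV 4.12 (cv2) and the standard library are available. Lean on these libraries where they do the work, as an engineer would, in place of code of your own. Each camera call takes 0.05 s, during which the arm holds its last target. There are 200 camera calls.

## Working session

There is one attempt and no reset: what is moved stays moved. The work goes in short steps, Python scripts to look and compute and a tool call to move; the robot and the scene stay as the last step left them, time stands still between calls to the robot, and variables do not carry over. Pictures are saved under pics/ and viewed, about 8 in all and at most 12, crops included, and the job is handed in when it is done.

Besides the shell and the picture viewer there is one more tool, called after "Call:" by a JSON object that holds its "method" and its "body", one argument or row to a line. send_rows: Moves the arm, as the interface text tells. Scaled input: -1 to 1 covers 15 cm each way for a shift and pi/2 rad each way for a turn. Its arguments: {"type":"object","properties":{"moves":{"type":"array","items":{"type":"object","properties":{"xyz":{"type":"array","items":{"type":"number","minimum":-1,"maximum":1}},"rotation":{"type":"array","items":{"type":"number","minimum":-1,"maximum":1}},"fingers":{"type":"number"}}}},"force":{"type":"number"}},"required":["moves"]}

```bash
mkdir -p pics; ls; python3 - <<'E'
from station import status, optics
import cv2
s=status.sense(); print({k:s[k] for k in('t','position','ee_rot','ft_force','width')})
for n in('top','side'):
    cv2.imwrite(f'pics/{n}0.png',optics.read_camera(n)[:,:,::-1]); print(n,optics.camera_model(n))
print(optics.camera_model('wrist'))
E
```

```text
pics
{'t': 0.0, 'position': array([ 0.26521754, -0.59261902,  0.23449618]), 'ee_rot': array([-1.57332103e+00, -4.91717112e-05, -2.72070803e+00]), 'ft_force': array([-1.04834058,  0.42854503,  0.31200838]), 'width': 0.09290777891300639}
top {'intrinsics': array([[456.57553059,   0.        , 285.62353914],
       [  0.        , 456.57553059, 211.30931453],
       [  0.        ,   0.        ,   1.        ]]), 'R': array([[ 0.01447314, -0.99986518, -0.00775509],
       [-0.99229168, -0.01340799, -0.12319675],
       [ 0.12307616,  0.00947836, -0.99235196]]), 't': array([-0.01020309,  0.62948296,  1.07168332])}
side {'intrinsics': array([[507.99000939,   0.        , 271.64503525],
       [  0.        , 507.99000939, 201.53821681],
       [  0.        ,   0.        ,   1.        ]]), 'R': array([[-0.98085288, -0.19474717,  0.00108553],
       [-0.14319667,  0.71741625, -0.68176876],
       [ 0.13199376, -0.66887029, -0.73156694]]), 't': array([0.6322021 , 0.13437951, 1.12319647])}
{'intrinsics': array([[376.67004689,   0.        , 292.67814666],
       [  0.        , 376.67004689, 208.17138589],
       [  0.        ,   0.        ,   1.        ]]), 'mount': array([[ 5.43113861e-04,  9.61727046e-01,  2.74008747e-01,
        -7.68033579e-02],
       [-7.65267933e-04, -2.74008307e-01,  9.61727021e-01,
        -1.48377976e-01],
       [ 9.99999560e-01, -7.32017382e-04,  5.87161159e-04,
        -5.83700716e-04],
       [ 0.00000000e+00,  0.00000000e+00,  0.00000000e+00,
         1.00000000e+00]])}
```

View pics/top0.png

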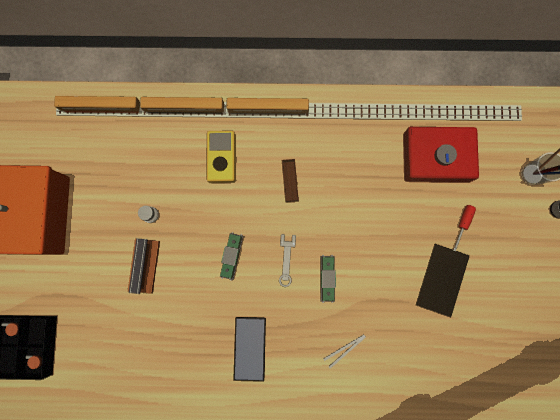

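View pics/side0.png

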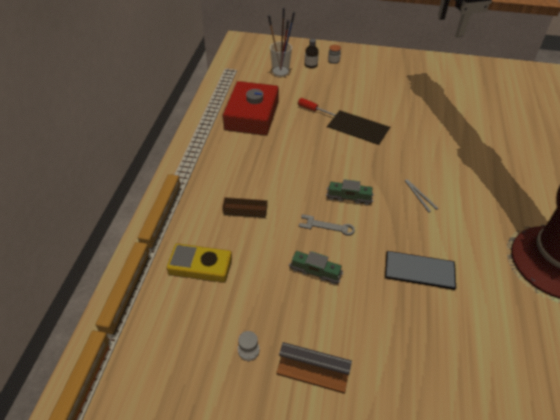

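```bash
cat > h.py <<'E'
import numpy as np, cv2
from station import status, optics
from scipy.spatial.transform import Rotation as Ro
def ray(cam,uv,z,pose=None):
    "world points at height z for pixels uv"
    m=optics.camera_model(cam); uv=np.atleast_2d(np.array(uv,float))
    d=np.c_[uv,np.ones(len(uv))]@np.linalg.inv(m['intrinsics']).T
    if cam=='wrist':
        p,e=pose; T=np.eye(4); T[:3,:3]=Ro.from_euler('xyz',e).as_matrix(); T[:3,3]=p
        T=T@m['mount']; o=T[:3,3]; d=d@T[:3,:3].T
    else: o=-m['R'].T@m['t']; d=d@m['R']
    return o+d*((np.broadcast_to(z,len(d))-o[2])/d[:,2])[:,None]
def crop(im,u,v,w,h,k):
    c=cv2.resize(im[v:v+h,u:u+w],None,fx=k,fy=k,interpolation=cv2.INTER_CUBIC)
    for i in range(0,w,10):
        if (u+i)%10==0: cv2.line(c,(i*k,0),(i*k,6),(255,255,255),1); cv2.putText(c,str(u+i),(i*k+1,16),0,.33,(0,0,255),1)
    for j in range(0,h,10): cv2.line(c,(0,j*k),(6,j*k),(255,255,255),1); cv2.putText(c,str(v+j),(8,j*k+4),0,.33,(0,0,255),1)
    return c
E
python3 - <<'E'
from h import *
im=cv2.imread('pics/top0.png')
r=[crop(im,u,v,80,75,4) for u,v in((200,220),(290,240),(110,230),(400,240))]
cv2.imwrite('pics/m1.png',np.vstack([np.hstack(r[:2]),np.hstack(r[2:])]))
E
```

```text
(no output)
```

View pics/m1.png

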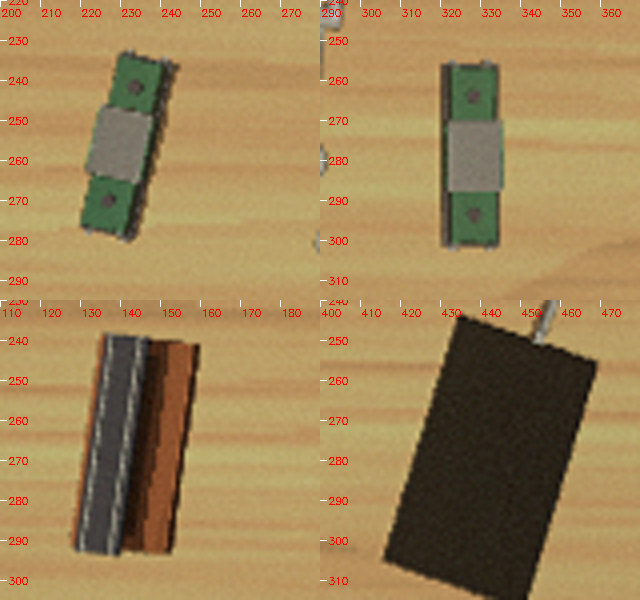

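```bash
python3 - <<'E'
from h import *
def seg(n,a,b,c,z):
    P=ray('top',[a,b],z[0]); C=ray('top',[c],z[1])[0]; d=P[0]-P[1]
    print(n,'ctr',C.round(4),'mid',P.mean(0).round(4),'yaw',np.arctan2(d[1],d[0]).round(3),'len',np.linalg.norm(d).round(4))
seg('A',(234,241.8),(227,270.3),(230.4,256),(.041,.048))
seg('B',(328.3,264),(328.5,293.8),(328.6,279),(.041,.048))
seg('stand',(141.75,239),(134.75,292.75),(138.25,265.9),(.05,.05))
seg('mat',(434.75,244.25),(416.5,305),(442.9,280.25),(.003,.003))
s=status.sense();print(Ro.from_euler('xyz',s['ee_rot']).as_matrix().round(3))
E
```

```text
A ctr [0.5192 0.1287 0.048 ] mid [0.5194 0.1293 0.041 ] yaw -0.214 len 0.0699
B ctr [ 0.4684 -0.1055  0.048 ] mid [ 0.4686 -0.1057  0.041 ] yaw 0.01 len 0.0702
stand ctr [0.4926 0.3471 0.05  ] mid [0.4931 0.3471 0.05  ] yaw -0.077 len 0.1275
mat ctr [ 0.4684 -0.3902  0.003 ] mid [ 0.4821 -0.3484  0.003 ] yaw -0.313 len 0.1566
[[-0.913 -0.001  0.409]
 [-0.409  0.002 -0.913]
 [ 0.    -1.    -0.002]]
```

Call:
{"method": "send_rows", "body": {
  "moves": [
    {"xyz": [0.34,0.81,0],"rotation": [0,0,-0.13],"fingers": 0},
    {"xyz": [0.34,0.81,0],"rotation": [0,0,-0.26],"fingers": 0},
    {"xyz": [0.34,0.81,0],"rotation": [0,0,-0.26],"fingers": 0}
  ],
  "force": 25
}}

```text
t: 0.48
position: [0.3201, -0.466, 0.2352]
ee_rot: [-1.576, 0.001, -3.122]
ft_force: [-1.0, -0.8, 0.6]
width: 0.0929
```

Call:
{"method": "send_rows", "body": {
  "moves": [
    {"xyz": [0.34,0.81,0],"fingers": 0},
    {"xyz": [0.34,0.81,0],"fingers": 0},
    {"xyz": [0.34,0.81,0],"fingers": 0}
  ]
}}

```text
$.moves[0]: bad value
```

Call:
{"method": "send_rows", "body": {
  "moves": [
    {"xyz": [0.34,0.81,0],"fingers": 0},
    {"xyz": [0.34,0.81,0],"fingers": 0},
    {"xyz": [0.34,0.81,0],"fingers": 0}
  ]
}}

```text
$.moves[0]: bad value
```

Call:
{"method": "send_rows", "body": {
  "moves": [
    {"xyz": [0.34,0.82,-0.3],"fingers": 0},
    {"xyz": [0.34,0.82,-0.3],"fingers": 0},
    {"xyz": [0.34,0.82,-0.3],"fingers": 0},
    {"xyz": [0.34,0.82,-0.3],"fingers": 0}
  ]
}}

```text
$.moves[0]: bad value
```

Call:
{"method": "send_rows", "body": {
  "moves": [
    {"xyz": [0.34,0.81,0],"rotation": [0,0,0],"fingers": 0},
    {"xyz": [0.34,0.81,0],"rotation": [0,0,0],"fingers": 0},
    {"xyz": [0.34,0.81,0],"rotation": [0,0,0],"fingers": 0}
  ]
}}

```text
t: 0.85
position: [0.3701, -0.3448, 0.2353]
ee_rot: [-1.575, 0.0, -3.12]
ft_force: [-0.5, 0.5, 0.8]
width: 0.0932
```

Call:
{"method": "send_rows", "body": {
  "moves": [
    {"xyz": [0.34,0.81,0],"rotation": [0,0,0],"fingers": 0},
    {"xyz": [0.34,0.81,0],"rotation": [0,0,0],"fingers": 0},
    {"xyz": [0.34,0.81,0],"rotation": [0,0,0],"fingers": 0}
  ]
}}

```text
t: 1.23
position: [0.4203, -0.2246, 0.2354]
ee_rot: [-1.573, 0.0, -3.121]
ft_force: [0.7, 0.2, -0.6]
width: 0.0927
```

Call:
{"method": "send_rows", "body": {
  "moves": [
    {"xyz": [0.34,0.82,-0.3],"rotation": [0,0,0],"fingers": 0},
    {"xyz": [0.34,0.82,-0.3],"rotation": [0,0,0],"fingers": 0},
    {"xyz": [0.34,0.82,-0.3],"rotation": [0,0,0],"fingers": 0},
    {"xyz": [0.34,0.82,-0.3],"rotation": [0,0,0],"fingers": 0},
    {"xyz": [0.34,0.82,-0.3],"rotation": [0,0,0],"fingers": 0}
  ]
}}

```text
t: 1.85
position: [0.4691, -0.1088, 0.191]
ee_rot: [-1.569, 0.0, -3.134]
ft_force: [-0.9, -0.7, 0.6]
width: 0.093
```

```bash
cat >> h.py <<'E'
def weigh(n=12):
    F=[];Q=[]
    for i in range(n):
        s=status.sense(); F.append(s['ft_force']); Q.append(s['joint_efforts']); optics.read_camera('top')
    F=np.array(F); print('F',F.mean(0).round(2),'sd',F.std(0).round(2),'tau',np.mean(Q,0).round(2),'p',s['position'].round(4),'e',s['ee_rot'].round(3),'t',s['t'])
E
python3 - <<'E'
from h import *
weigh()
s=status.sense();im=optics.read_camera('wrist')[:,:,::-1]; cv2.imwrite('pics/w1.png',im); np.save('w1.npy',np.r_[s['position'],s['ee_rot']])
E
```

```text
F [ 0.06 -0.13 -0.18] sd [0.45 0.35 0.55] tau [-5.000e-02 -3.338e+01  3.400e-01 -1.304e+01 -1.000e-02 -7.000e-02
  0.000e+00] p [ 0.4695 -0.1058  0.1907] e [-1.571  0.    -3.129] t 2.4
```

View pics/w1.png

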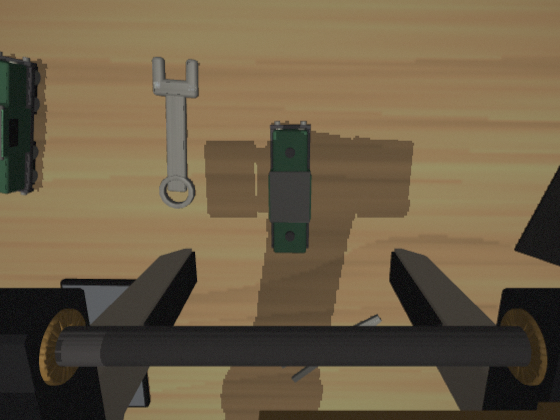

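```bash
python3 - <<'E'
from h import *
w=np.load('w1.npy'); p=(w[:3],w[3:])
print(ray('wrist',[(290.5,197)],.048,p), ray('wrist',[(290,152),(290,236)],.041,p))
E
```

```text
[[ 0.47245133 -0.10335373  0.048     ]] [[ 0.50728744 -0.10256204  0.041     ]
 [ 0.43689045 -0.10326666  0.041     ]]
```

Call:
{"method": "send_rows", "body": {
  "moves": [
    {"xyz": [0.006,0.01,-0.3],"rotation": [0,0,0],"fingers": 0},
    {"xyz": [0.006,0.01,-0.6],"rotation": [0,0,0],"fingers": 0},
    {"xyz": [0.006,0.01,-0.8],"rotation": [0,0,0],"fingers": 0},
    {"xyz": [0.006,0.01,-0.9],"rotation": [0,0,0],"fingers": 0},
    {"xyz": [0.006,0.01,-1],"rotation": [0,0,0],"fingers": 0},
    {"xyz": [0.006,0.01,-1],"rotation": [0,0,0],"fingers": 0}
  ]
}}

```text
t: 3.25
position: [0.4703, -0.1042, 0.0403]
ee_rot: [-1.571, -0.001, -3.129]
ft_force: [-0.8, 0.4, 0.9]
width: 0.0931
```

Call:
{"method": "send_rows", "body": {
  "moves": [
    {"xyz": [0,0,-0.07],"rotation": [0,0,0],"fingers": 0},
    {"xyz": [0,0,-0.07],"rotation": [0,0,0],"fingers": 0.5},
    {"xyz": [0,0,-0.07],"rotation": [0,0,0],"fingers": 0.8},
    {"xyz": [0,0,-0.07],"rotation": [0,0,0],"fingers": 1},
    {"xyz": [0,0,-0.07],"rotation": [0,0,0],"fingers": 1},
    {"xyz": [0,0,-0.07],"rotation": [0,0,0],"fingers": 1},
    {"xyz": [0,0,-0.07],"rotation": [0,0,0],"fingers": 1}
  ]
}}

```text
t: 4.12
position: [0.4704, -0.1043, 0.0302]
ee_rot: [-1.571, 0.0, -3.129]
ft_force: [-0.3, 0.5, -0.2]
width: 0.0376
```

Call:
{"method": "send_rows", "body": {
  "moves": [
    {"xyz": [0,0,0],"rotation": [0,0,0],"fingers": 1},
    {"xyz": [0,0,0],"rotation": [0,0,0],"fingers": 1},
    {"xyz": [0,0,0.03],"rotation": [0,0,0],"fingers": 1},
    {"xyz": [0,0,0.12],"rotation": [0,0,0],"fingers": 1},
    {"xyz": [0,0,0.25],"rotation": [0,0,0],"fingers": 1},
    {"xyz": [0,0,0.35],"rotation": [0,0,0],"fingers": 1},
    {"xyz": [0,0,0.4],"rotation": [0,0,0],"fingers": 1},
    {"xyz": [0,0,0.4],"rotation": [0,0,0],"fingers": 1},
    {"xyz": [0,0,0.4],"rotation": [0,0,0],"fingers": 1}
  ]
}}

```text
t: 5.25
position: [0.47, -0.1042, 0.0898]
ee_rot: [-1.571, -0.001, -3.129]
ft_force: [0.3, 0.2, -2.5]
width: 0.034
```

```bash
python3 - <<'E'
from h import *
weigh(20); print(status.sense()['width'],status.sense()['torque'])
E
```

```text
F [-0.06  0.07 -1.95] sd [0.54 0.43 0.41] tau [ 0.000e+00 -3.778e+01  4.300e-01 -9.490e+00 -1.000e-02 -7.000e-02
 -0.000e+00] p [ 0.4704 -0.1043  0.0902] e [-1.571  0.    -3.129] t 6.2
0.03410128439933659 [ 0.05388739 -0.00544846 -0.00604164]
```

Call:
{"method": "send_rows", "body": {
  "moves": [
    {"xyz": [0,0,0.25],"rotation": [0,0,0],"fingers": 1},
    {"xyz": [0.02,0.15,0.45],"rotation": [0,0,-0.02],"fingers": 1},
    {"xyz": [0.04,0.4,0.53],"rotation": [0,0,-0.04],"fingers": 1},
    {"xyz": [0.06,0.7,0.53],"rotation": [0,0,-0.057],"fingers": 1},
    {"xyz": [0.08,1,0.53],"rotation": [0,0,-0.057],"fingers": 1}
  ],
  "force": 25
}}

```text
t: 6.88
position: [0.4824, 0.047, 0.17]
ee_rot: [-1.571, 0.001, 3.064]
ft_force: [-0.1, 0.1, -1.3]
width: 0.0339
```

Call:
{"method": "send_rows", "body": {
  "moves": [
    {"xyz": [0.02,0.3,0],"rotation": [0,0,0],"fingers": 1},
    {"xyz": [0.03,0.6,0],"rotation": [0,0,0],"fingers": 1},
    {"xyz": [0.05,0.9,0],"rotation": [0,0,0],"fingers": 1},
    {"xyz": [0.05,1,0],"rotation": [0,0,0],"fingers": 1}
  ]
}}

```text
t: 7.38
position: [0.4893, 0.1996, 0.1695]
ee_rot: [-1.573, -0.0, 3.07]
ft_force: [0.9, -1.3, -1.9]
width: 0.0334
```

Call:
{"method": "send_rows", "body": {
  "moves": [
    {"xyz": [0.01,0.3,0],"rotation": [0,0,0],"fingers": 1},
    {"xyz": [0.02,0.6,0],"rotation": [0,0,0],"fingers": 1},
    {"xyz": [0.02,0.85,0],"rotation": [0,0,0],"fingers": 1},
    {"xyz": [0.02,1,0],"rotation": [0,0,0],"fingers": 1},
    {"xyz": [0.02,1,0],"rotation": [0,0,0],"fingers": 1},
    {"xyz": [0.02,1,0],"rotation": [0,0,0],"fingers": 1}
  ]
}}

```text
t: 8.12
position: [0.4936, 0.3429, 0.1694]
ee_rot: [-1.568, 0.0, 3.062]
ft_force: [0.3, -1.2, -2.2]
width: 0.034
```

```bash
python3 - <<'E'
from h import *
weigh(10)
s=status.sense();im=optics.read_camera('wrist')[:,:,::-1]; cv2.imwrite('pics/w2.png',im); np.save('w2.npy',np.r_[s['position'],s['ee_rot']])
E
```

```text
F [ 0.07  0.05 -1.7 ] sd [0.4  0.46 0.45] tau [-1.600e-01 -4.443e+01  8.700e-01 -1.500e+01  3.000e-02 -7.000e-02
  0.000e+00] p [0.493  0.3455 0.1697] e [-1.571  0.     3.064] t 8.575
```

View pics/w2.png

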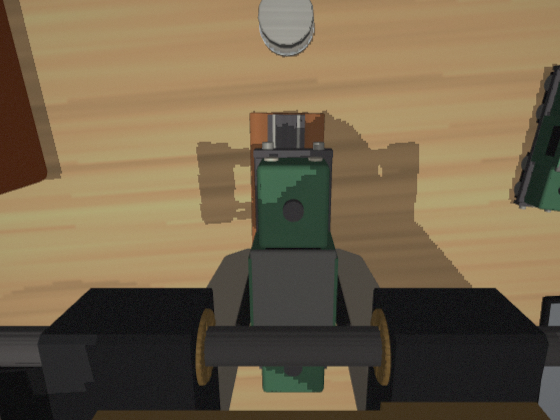

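```bash
python3 - <<'E'
from h import *
w=np.load('w2.npy'); p=(w[:3],w[3:])
print('deck end',ray('wrist',[(287.5,113)],.05,p),'foot end z~.01',ray('wrist',[(250,113),(324,113)],.01,p))
print('pred end',np.array([.4929,.3471])+.065*np.array([np.cos(-.077),np.sin(-.077)]))
D=ray('wrist',[(293,210)],.181,p)[0]; R=ray('wrist',[(250,250),(336,250)],.1877,p)
print('dot',D,'->ctr x',D[0]-.035,'roof front',R,'->ctr x',R[:,0].mean()-.018)
E
python3 - <<'E'
import cv2,numpy as np
im=cv2.imread('pics/w2.png'); from h import crop
cv2.imwrite('pics/w2c.png',crop(im,240,100,100,70,7))
E
```

```text
deck end [[0.56154102 0.34455145 0.05      ]] foot end z~.01 [[0.56270637 0.37481894 0.01      ]
 [0.55814394 0.31629294 0.01      ]]
pred end [0.5577074  0.34209994]
dot [0.52960696 0.34337987 0.181     ] ->ctr x 0.49460696431651996 roof front [[0.5173591  0.36036523 0.1877    ]
 [0.51487115 0.32850586 0.1877    ]] ->ctr x 0.49811512321374707
```

View pics/w2c.png

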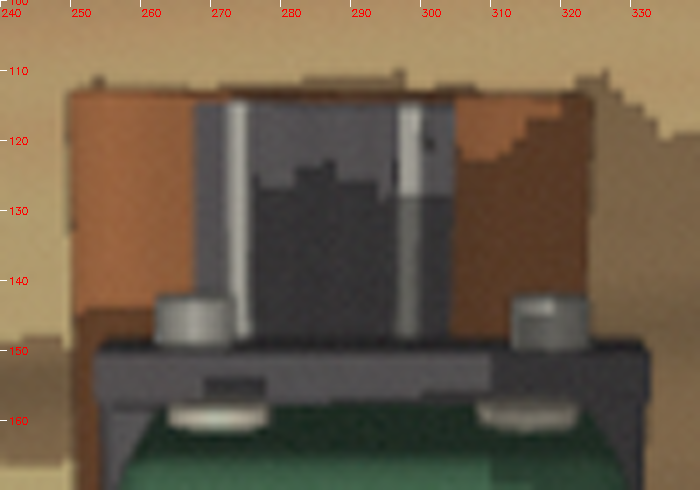

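Call:
{"method": "send_rows", "body": {
  "moves": [
    {"xyz": [0,0.02,-0.15],"rotation": [0,0,0],"fingers": 1},
    {"xyz": [0,0.02,-0.32],"rotation": [0,0,0],"fingers": 1},
    {"xyz": [0,0.02,-0.46],"rotation": [0,0,0],"fingers": 1},
    {"xyz": [0,0.02,-0.54],"rotation": [0,0,0],"fingers": 1},
    {"xyz": [0,0.02,-0.56],"rotation": [0,0,0],"fingers": 1},
    {"xyz": [0,0.02,-0.56],"rotation": [0,0,0],"fingers": 1}
  ]
}}

```text
t: 9.43
position: [0.4933, 0.349, 0.0861]
ee_rot: [-1.572, 0.001, 3.065]
ft_force: [-0.2, 0.3, -1.5]
width: 0.0337
```

```bash
python3 - <<'E'
from h import *
s=status.sense();im=optics.read_camera('wrist')[:,:,::-1]; cv2.imwrite('pics/w3.png',im); np.save('w3.npy',np.r_[s['position'],s['ee_rot']]);print(s['position'])
t=np.ascontiguousarray(optics.read_camera('side')[:,:,::-1])
cv2.imwrite('pics/w3c.png',np.hstack([crop(im,235,90,110,120,4), crop(t,270,310,90,80,4)[:480] if 0 else cv2.copyMakeBorder(crop(t,265,300,90,95,4),0,100,0,0,0)]))
E
```

```text
[0.49334609 0.34903141 0.08613499]
```

View pics/w3c.png

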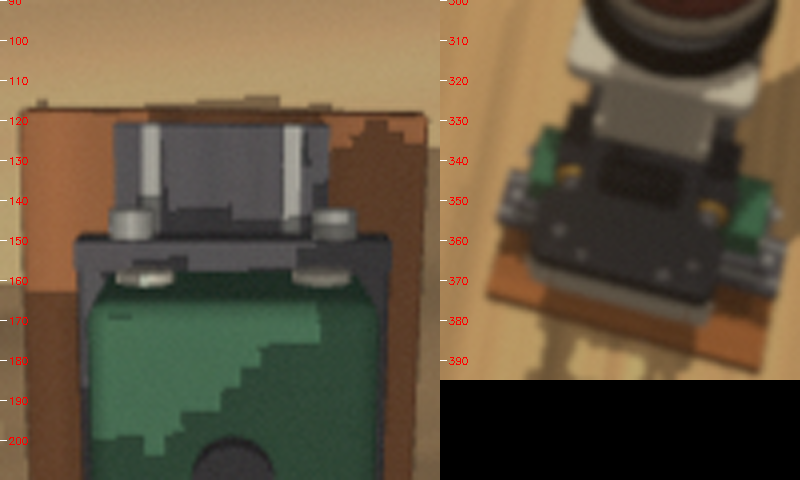

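Call:
{"method": "send_rows", "body": {
  "moves": [
    {"xyz": [0,0.007,-0.015],"rotation": [0,0,0],"fingers": 1},
    {"xyz": [0,0.007,-0.03],"rotation": [0,0,0],"fingers": 1},
    {"xyz": [0,0.007,-0.04],"rotation": [0,0,0],"fingers": 1},
    {"xyz": [0,0.007,-0.043],"rotation": [0,0,0],"fingers": 1},
    {"xyz": [0,0.007,-0.043],"rotation": [0,0,0],"fingers": 1}
  ]
}}

```text
t: 10.15
position: [0.4929, 0.3499, 0.0802]
ee_rot: [-1.571, 0.0, 3.065]
ft_force: [-1.5, -1.7, 5.4]
width: 0.034
```

```bash
python3 - <<'E'
from h import *
weigh(8)
E
```

```text
F [-2.03 -1.03  5.4 ] sd [0.31 0.46 0.36] tau [  0.16 -42.77   1.02 -11.99   0.06  -0.76  -0.  ] p [0.4929 0.3499 0.0802] e [-1.571  0.     3.064] t 10.5
```

Call:
{"method": "send_rows", "body": {
  "moves": [
    {"xyz": [0,0,0.003],"rotation": [0,0,0],"fingers": 1},
    {"xyz": [0,0,0.003],"rotation": [0,0,0],"fingers": 0.55},
    {"xyz": [0,0,0.003],"rotation": [0,0,0],"fingers": 0.4},
    {"xyz": [0,0,0.003],"rotation": [0,0,0],"fingers": 0.2},
    {"xyz": [0,0,0.003],"rotation": [0,0,0],"fingers": 0},
    {"xyz": [0,0,0.003],"rotation": [0,0,0],"fingers": 0},
    {"xyz": [0,0,0.003],"rotation": [0,0,0],"fingers": 0}
  ]
}}

```text
t: 11.42
position: [0.4929, 0.3498, 0.0796]
ee_rot: [-1.571, 0.0, 3.065]
ft_force: [-0.4, 0.3, -0.5]
width: 0.0873
```

Call:
{"method": "send_rows", "body": {
  "moves": [
    {"xyz": [0,0,0.1],"rotation": [0,0,0],"fingers": 0},
    {"xyz": [0,0,0.3],"rotation": [0,0,0],"fingers": 0},
    {"xyz": [0,0,0.5],"rotation": [0,0,0],"fingers": 0},
    {"xyz": [0,0,0.74],"rotation": [0,0,0],"fingers": 0},
    {"xyz": [0,0,0.74],"rotation": [0,0,0],"fingers": 0},
    {"xyz": [0,0,0.74],"rotation": [0,0,0],"fingers": 0}
  ]
}}

```text
t: 12.18
position: [0.4925, 0.3495, 0.1907]
ee_rot: [-1.571, -0.0, 3.065]
ft_force: [-0.3, -0.3, -0.6]
width: 0.0932
```

```bash
python3 - <<'E'
from h import *
weigh(10)
s=status.sense();im=optics.read_camera('wrist')[:,:,::-1]; cv2.imwrite('pics/w4.png',im); np.save('w4.npy',np.r_[s['position'],s['ee_rot']])
E
```

```text
F [ 0.    0.13 -0.2 ] sd [0.53 0.36 0.38] tau [ 1.000e-02 -4.343e+01  9.100e-01 -1.510e+01  4.000e-02 -7.000e-02
 -0.000e+00] p [0.4928 0.3497 0.1902] e [-1.570e+00 -1.000e-03  3.064e+00] t 12.625
```

View pics/w4.png

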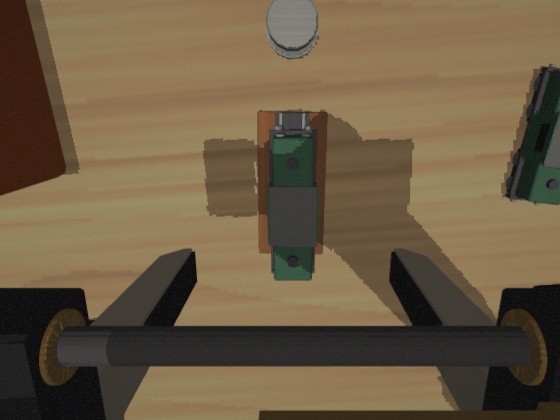

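```bash
python3 - <<'E'
from h import *
w=np.load('w4.npy'); p=(w[:3],w[3:])
D=ray('wrist',[(293,163),(293,261)],.091,p); print(D,D.mean(0),ray('wrist',[(292.5,216)],.098,p),ray('wrist',[(292,112)],.05,p)[0]-[.0648,-.005,0])
im=cv2.imread('pics/w4.png')
t=optics.read_camera('top')[:,:,::-1]; t=np.ascontiguousarray(t)
cv2.imwrite('pics/w4c.png',np.hstack([crop(im,245,95,100,140,4),crop(t,200,220,60,140//1,4)]))
E
```

```text
[[0.52977892 0.34732059 0.091     ]
 [0.45980703 0.35274739 0.091     ]] [0.49479297 0.35003399 0.091     ] [[0.49540637 0.3503325  0.098     ]] [0.49648949 0.35055823 0.05      ]
```

View pics/w4c.png

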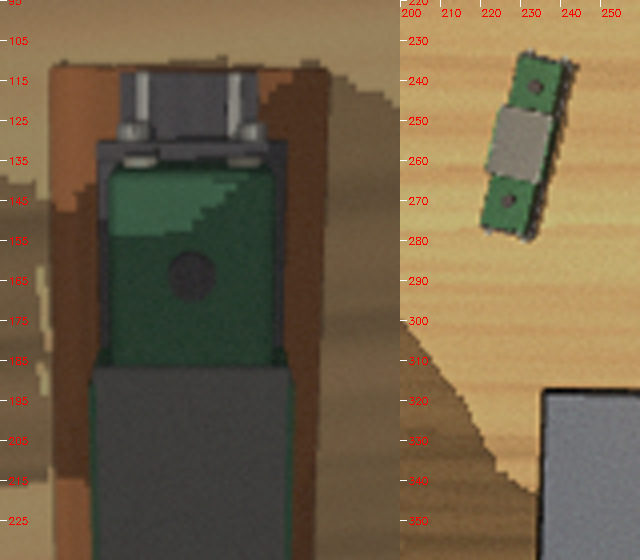

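Call:
{"method": "send_rows", "body": {
  "moves": [
    {"xyz": [0.09,-0.4,0],"rotation": [0,0,-0.087],"fingers": 0},
    {"xyz": [0.09,-0.8,0],"rotation": [0,0,-0.087],"fingers": 0},
    {"xyz": [0.09,-1,0],"rotation": [0,0,-0.087],"fingers": 0}
  ]
}}

```text
t: 13.15
position: [0.5068, 0.1954, 0.1908]
ee_rot: [-1.569, 0.001, 2.923]
ft_force: [0.4, 0.1, -0.3]
width: 0.0932
```

Call:
{"method": "send_rows", "body": {
  "moves": [
    {"xyz": [0.095,-0.25,0],"rotation": [0,0,0],"fingers": 0},
    {"xyz": [0.095,-0.458,0],"rotation": [0,0,0],"fingers": 0},
    {"xyz": [0.095,-0.458,0],"rotation": [0,0,0],"fingers": 0},
    {"xyz": [0.095,-0.458,0],"rotation": [0,0,0],"fingers": 0}
  ]
}}

```text
t: 13.65
position: [0.5206, 0.1325, 0.1907]
ee_rot: [-1.572, -0.0, 2.929]
ft_force: [0.2, 0.3, 0.1]
width: 0.0932
```

```bash
python3 - <<'E'
from h import *
weigh(10)
s=status.sense();im=optics.read_camera('wrist')[:,:,::-1]; cv2.imwrite('pics/w5.png',im); np.save('w5.npy',np.r_[s['position'],s['ee_rot']])
E
```

```text
F [-0.13 -0.03 -0.23] sd [0.5  0.36 0.32] tau [ 2.200e-01 -3.781e+01  1.180e+00 -1.389e+01  3.000e-02 -8.000e-02
 -0.000e+00] p [0.5206 0.1315 0.1906] e [-1.571 -0.     2.928] t 14.1
```

View pics/w5.png

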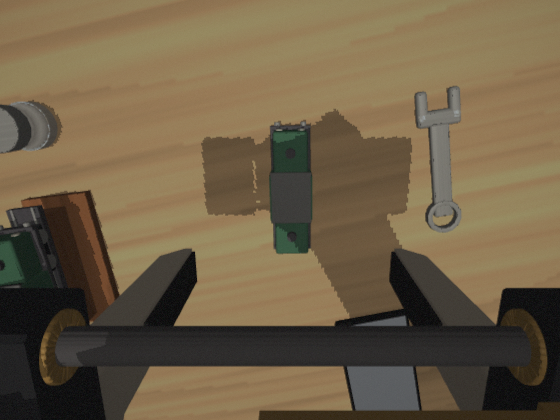

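Call:
{"method": "send_rows", "body": {
  "moves": [
    {"xyz": [0,0,-0.3],"rotation": [0,0,0],"fingers": 0},
    {"xyz": [0,0,-0.6],"rotation": [0,0,0],"fingers": 0},
    {"xyz": [0,0,-0.8],"rotation": [0,0,0],"fingers": 0},
    {"xyz": [0,0,-0.9],"rotation": [0,0,0],"fingers": 0},
    {"xyz": [0,0,-1],"rotation": [0,0,0],"fingers": 0},
    {"xyz": [0,0,-1],"rotation": [0,0,0],"fingers": 0}
  ],
  "force": 35
}}

```text
t: 14.95
position: [0.5205, 0.131, 0.0402]
ee_rot: [-1.57, -0.001, 2.928]
ft_force: [-0.2, 0.3, 0.7]
width: 0.0932
```

Call:
{"method": "send_rows", "body": {
  "moves": [
    {"xyz": [0,0,-0.07],"rotation": [0,0,0],"fingers": 0},
    {"xyz": [0,0,-0.07],"rotation": [0,0,0],"fingers": 0.5},
    {"xyz": [0,0,-0.07],"rotation": [0,0,0],"fingers": 0.8},
    {"xyz": [0,0,-0.07],"rotation": [0,0,0],"fingers": 1},
    {"xyz": [0,0,-0.07],"rotation": [0,0,0],"fingers": 1},
    {"xyz": [0,0,-0.07],"rotation": [0,0,0],"fingers": 1},
    {"xyz": [0,0,-0.07],"rotation": [0,0,0],"fingers": 1},
    {"xyz": [0,0,-0.07],"rotation": [0,0,0],"fingers": 1},
    {"xyz": [0,0,-0.07],"rotation": [0,0,0],"fingers": 1}
  ]
}}

```text
t: 16.08
position: [0.521, 0.1319, 0.0303]
ee_rot: [-1.572, 0.001, 2.928]
ft_force: [0.2, 1.5, 0.1]
width: 0.0337
```

Call:
{"method": "send_rows", "body": {
  "moves": [
    {"xyz": [0,0,0.03],"rotation": [0,0,0],"fingers": 1},
    {"xyz": [0,0,0.12],"rotation": [0,0,0],"fingers": 1},
    {"xyz": [0,0,0.25],"rotation": [0,0,0],"fingers": 1},
    {"xyz": [0,0,0.45],"rotation": [0,0,0],"fingers": 1},
    {"xyz": [0,0,0.65],"rotation": [0,0,0],"fingers": 1},
    {"xyz": [0,0,0.8],"rotation": [0,0,0],"fingers": 1},
    {"xyz": [0,0,0.85],"rotation": [0,0,0],"fingers": 1},
    {"xyz": [0,0,0.85],"rotation": [0,0,0],"fingers": 1},
    {"xyz": [0,0,0.85],"rotation": [0,0,0],"fingers": 1}
  ]
}}

```text
t: 17.2
position: [0.5197, 0.1308, 0.1566]
ee_rot: [-1.57, -0.002, 2.928]
ft_force: [-0.4, 0.2, -2.5]
width: 0.0339
```

```bash
python3 - <<'E'
from h import *
weigh(16); s=status.sense(); print(s['width'],s['torque'])
E
```

```text
F [ 0.11  0.13 -3.86] sd [0.46 0.5  0.55] tau [ 0.000e+00 -4.075e+01  1.210e+00 -1.384e+01  2.000e-02 -8.000e-02
  0.000e+00] p [0.5207 0.1311 0.1577] e [-1.571  0.     2.928] t 17.95
0.034141406387353565 [ 0.05650593 -0.01589247  0.02111552]
```

Call:
{"method": "send_rows", "body": {
  "moves": [
    {"xyz": [-0.02,-0.15,0],"rotation": [0,0,-0.02],"fingers": 1},
    {"xyz": [-0.04,-0.4,0],"rotation": [0,0,-0.04],"fingers": 1},
    {"xyz": [-0.07,-0.65,0],"rotation": [0,0,-0.064],"fingers": 1},
    {"xyz": [-0.09,-0.87,0],"rotation": [0,0,-0.064],"fingers": 1}
  ]
}}

```text
t: 18.5
position: [0.5062, -0.003, 0.1578]
ee_rot: [-1.569, 0.0, 2.823]
ft_force: [-0.8, 0.2, -4.2]
width: 0.0334
```

Call:
{"method": "send_rows", "body": {
  "moves": [
    {"xyz": [-0.03,-0.29,0],"rotation": [0,0,0],"fingers": 1},
    {"xyz": [-0.06,-0.58,0],"rotation": [0,0,0],"fingers": 1},
    {"xyz": [-0.09,-0.87,0],"rotation": [0,0,0],"fingers": 1}
  ]
}}

```text
t: 18.88
position: [0.4924, -0.1331, 0.1578]
ee_rot: [-1.57, 0.0, 2.824]
ft_force: [-0.2, 0.2, -3.8]
width: 0.0338
```

Call:
{"method": "send_rows", "body": {
  "moves": [
    {"xyz": [-0.03,-0.29,0],"rotation": [0,0,0],"fingers": 1},
    {"xyz": [-0.06,-0.58,0],"rotation": [0,0,0],"fingers": 1},
    {"xyz": [-0.09,-0.87,0],"rotation": [0,0,0],"fingers": 1}
  ]
}}

```text
t: 19.25
position: [0.4784, -0.2634, 0.1577]
ee_rot: [-1.57, -0.0, 2.824]
ft_force: [0.1, -0.4, -4.4]
width: 0.0337
```

Call:
{"method": "send_rows", "body": {
  "moves": [
    {"xyz": [-0.03,-0.29,0],"rotation": [0,0,0],"fingers": 1},
    {"xyz": [-0.06,-0.55,0],"rotation": [0,0,0],"fingers": 1},
    {"xyz": [-0.08,-0.75,0],"rotation": [0,0,0],"fingers": 1},
    {"xyz": [-0.08,-0.86,0],"rotation": [0,0,0],"fingers": 1},
    {"xyz": [-0.08,-0.86,0],"rotation": [0,0,0],"fingers": 1},
    {"xyz": [-0.08,-0.86,0],"rotation": [0,0,0],"fingers": 1},
    {"xyz": [-0.08,-0.86,0],"rotation": [0,0,0],"fingers": 1}
  ]
}}

```text
t: 20.12
position: [0.4689, -0.3875, 0.1576]
ee_rot: [-1.572, -0.0, 2.83]
ft_force: [0.2, 0.3, -4.6]
width: 0.034
```

```bash
python3 - <<'E'
from h import *
weigh(8); s=status.sense(); print(s['width'],abs(s['qd']).max())
im=optics.read_camera('wrist')[:,:,::-1]; t=np.ascontiguousarray(optics.read_camera('top')[:,:,::-1])
b=cv2.resize(im,(480,360)); c=crop(t,105,225,80,90,4)
cv2.imwrite('pics/f.png',np.hstack([b,c]))
E
```

```text
F [-0.03 -0.08 -4.03] sd [0.58 0.37 0.39] tau [-0.000e+00 -4.642e+01  1.440e+00 -1.530e+01 -3.000e-02 -6.000e-02
  0.000e+00] p [ 0.4683 -0.3892  0.1577] e [-1.571  0.     2.828] t 20.475
0.03371051826572386 0.0024415164628804596
```

View pics/f.png

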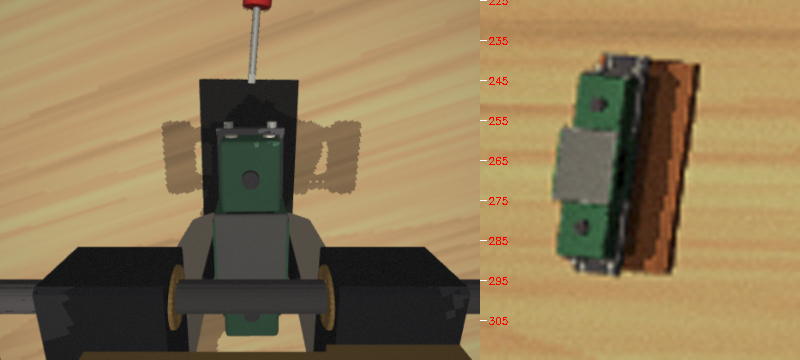

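```bash
python3 -c "
from station import ticket; print(ticket.job_done())"
```

```text
the job is handed in; nothing more can be done
None
```

I lifted both locomotives and handed the job in at about 20.5 s. The lighter one stands free on the stand, and the heavier one is held over the mat.

- **Weighing:** the right-hand locomotive read about 1.8 N and the left-hand one about 3.7 N, net of an empty-gripper reading of about 0.2 N. A heavy one could not weigh under about 2.75 N. I therefore put the right-hand one on the stand before lifting the left, and the second lift agreed.
- **Lighter locomotive:** the close wrist image after release showed it upright. It was under 1 mm off the deck's centre line sideways and about 2 mm off lengthwise. The last top view showed it still standing there.
- **Heavier locomotive:** the tool was within about 1 mm of the measured mat middle. That puts the locomotive's centre about 15 cm above the table. It was level, in line with the mat's long side to about 0.01 rad, and at rest with the fingers at 34 mm.

- **Disagreement:** the top and wrist cameras differed by 2 to 4 mm on the stand's position. I centred using the close wrist view.
- **Press:** setting the lighter locomotive down pressed with about 5 N for a moment, which I eased off before letting go.
- **Other items:** I kept clear of the other things on the table, and none looked moved where the later images showed them. I did not measure their positions at the end.

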